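Shut off the air and hold the punch guard open

ROBOT

A 6-joint arm with a two-finger parallel gripper is mounted at the origin on the work surface; the furniture and walls round the work are solid. World frame = base frame: x ahead of the robot, y to its left, z up, the work surface at z = 0. Lengths are in mm, angles in degrees, forces in N, time in s.
With the tool pointing down it reaches from about 300 to 850 mm from the base axis. Payload 4.2 kg.
Tool frame: the origin (TCP) lies between the finger pads; the fingertips stand 14 mm ahead of it and the grasp point (between the pads) lies 5 mm behind it; z points along the fingers, y is the line along which they close (so a half turn about z gives the same grasp; the last joint's range is limited). The gripper opens to 91 mm and grips with 3 to 60 N. Pads are 32 mm wide; open, the fingers measure 118 mm over their backs; the gripper's body (76 mm by 178 mm) begins 60 mm behind the grasp point.
Start: joints at [66.234, 18.312, 89.639, -0, 72.044, -1.146], TCP at [221.163, 530.785, 192.476] pointing down, gripper open.
Joint ranges: [-177.97, 177.97], [-48.28, 115.42], [12.27, 149.76], [-77.06, 257.06], [2.81, 150.46], [-146.56, 146.56]. Speed limits (degrees/s): [147.25, 147.25, 180, 180, 180, 180].

INTERFACE

Orientations are given as [roll, pitch, yaw] about the fixed x, y, z axes, in that order (R = Rz(yaw) Ry(pitch) Rx(roll)).
In Python, from workcell import * gives the robot as it stands. The module is installed in compiled form; this text tells all that it offers.
- The arm moves only by the tool send_rows, never from a script. Its argument "deltas" is a list of rows, each a list of 2 entries, a list of its own where there are three numbers: the shift along the tool's x, y, z normalised to -1 to 1, where 1 is 0.5 m, then the turn, a rotation vector about the tool's x, y, z normalised to -1 to 1, where 1 is 0.5 rad. A call has 1 to 10 rows; each row shifts and turns the commanded pose from where the row before left it, along the tool's axes as they then stand; what a row does not reach is not made up. A row lasts 1/10 s, in which the tool goes at most 50 mm and 8.59 degrees, less where a joint would pass 70% of its speed; a pose out of reach is approached as far as the arm can. A call with a number of a shift or a turn outside -1 to 1 is refused whole. A call with a gripper value outside its range is refused whole. "grip" is the closure, from 0 (fully open) to 1 (shut), set as the call begins (left out, the last holds). The fingers move at their own pace and stop on an object; "grip_force" is the grip in N (left out, the last holds). Time passes only in rows, so rows that do not move let the fingers close. It gives the time, the measured TCP pose, the force, the opening and the grip force at its end, in the units of the state.
- state(): the state, without advancing time (a new reading comes with each control period).
- grab_frame(name): name is "scene" or "top" or "wrist"; returns the picture (400x640x3 uint8, red, green, blue); there is no depth.
- calibration(name): a dict with "mtx" (3x3 intrinsics, pixels), "R" (3x3) and "t" (3): a world point X has camera coordinates R X + t. Camera axes: x right, y down, z forward; pixel columns grow to the right and rows downward; lengths in mm; the calibration is good to about 2 mm. The wrist camera is an equidistant fisheye: a pixel r from the principal point sees the ray r / f radians off the axis. A picture is of the moment at which its call begins: read the wrist's pose just before it. calibration takes no time and is no camera call; for the wrist camera it gives the pose at the moment of the call.
- job_done(): hands the job in; it is judged then, once.
Trained networks look in the newest picture that a camera, given by its name, has taken for a name from the list of things; names that differ only in an ending like _2 or _b are one class to them, and where a whole thing is asked for, a point or a joint stands for the part that bears it (a point fixed in the world has none). Each returns a list of dicts, best first, with "p" (0 to 1); they miss things now and then, are a little off and sometimes report something else, mostly with a low value. They report only what shows in the picture. A call takes as long as a camera call.
- trace(camera, label): "pixels" (400x640 bool, what is visible of it) and "bbox" ([left, top, width, height] in pixels, round what is visible of it).
The state is a dict: "time_s": time; "qpos": joint angles; "qvel": joint speeds; "effort": joint torques, N m; "ee_pos": TCP position; "ee_rot": TCP orientation; "force": force on the tool from outside, world axes, zero at the start; "torque": the same for the moment, N m; "gripper_width": finger opening in mm; "gripper_force": force on a finger pad.
Only numpy, scipy, OpenCV 4.12 (cv2) and the standard library are available. Lean on these libraries where they do the work, as an engineer would, in place of code of your own. Each camera call takes 0.05 s, during which the arm holds its last target. There are 200 camera calls.

TASK

A blank has jammed in the air-operated carton punch. Shut off its air by turning the yellow valve lever fully across the pipe, then lift the clear guard by its black front bar without letting it drop, and finish while still holding the guard up by that bar, about 50 degrees open, so that a colleague can free the blank. Leave the screwdriver, glue jar and tape roll beside the machine alone.

Things in the scene. Friction and masses are not known exactly. Their poses are not given: they have to be found in the camera images.
- valve (a joint): Turn of the yellow ball-valve lever about its upright stem, rad. 0: along the pipe, pointing to the machine's front (air on); 1.571: across the pipe, pointing right, away from the guard (air off, end stop). Growing = counterclockwise seen from above. Friction of about 0.12 N m keeps it where it is left. Starts at 0 to 0.2; below about 0.5 it lies over the guard's steel tongue and blocks the guard.
- valve_stem (a point): On the upright turning axis of the valve lever, at the height of the middle of the lever's sleeve (105 mm above the bench). Fixed to the machine; axes as punch.
- valve_grip (a point): Middle of the yellow lever's grip, 90 mm out from the stem axis, mid-height of the sleeve. The sleeve is level, 17 mm wide, 9 mm thick, from 32 to 112 mm out. 52 mm clear between the lever (air on) and the guard's side; below the outer sleeve nothing stands over 52 mm above the bench; the guard's tongue (16 mm wide) passes 4 mm under it 50 mm out from the axis.
- guard_angle (a joint): Opening angle of the clear guard about its level hinge at the rear, rad. 0: shut (top level), grows as the front lifts; stop at 1.40; 50 degrees = 0.873. Mass about 0.5 kg; it falls shut whenever it is let go (about 3 N at the bar carries it).
- guard_bar: Black grip sleeve that turns freely on the steel bow at the guard's front: round, 14 mm thick, 104 mm long, level, parallel to the hinge, 45 mm in front of the front panel. Origin: its middle; y along it. Guard shut, the origin is 128 mm above the bench, 225 mm in front of the hinge axis and 12 mm below it; it swings with the guard about the hinge. Can be pinched from front and back.
- guard_hinge (a point): On the guard's hinge axis, behind the middle of the bar, 140 mm above the bench. Fixed to the machine; axes as punch.
- guard: The clear plastic guard hood with aluminium edges, 200 mm wide, 180 mm deep, front panel 85 mm high; origin on its hinge axis at the same point as guard_hinge, turns with the guard. Carries guard_bar.
- punch: The air-operated carton punch on its grey base plate, 240 x 360 x 10 mm, bolted to the bench (does not move in a run). Origin: centre of the plate's underside, on the bench; x points to the machine's rear (hinge side), y to its left, z up. The guard's middle lies at y = 60 mm, the valve stem (on its right) at x = 20, y = -100 mm. Height with the guard shut 146 mm.
- screwdriver: Red-handled screwdriver lying on the bench, 25 x 169 x 25 mm. Origin: under its middle. Bystander.
- glue_jar: White glue jar with a blue cap and a yellow label, 58 mm across, 92 mm high, upright on the bench. Origin: centre of its underside. Bystander.
- tape_2: Roll of pale masking tape lying flat, 100 mm across, 25 mm high. Origin: centre of its underside. Bystander.

How it is judged (in metres and radians):
On the way, in this order (a step that is already met when the one before it is completed fails the run):
1. the air is shut off: valve lever fully across the pipe, guard still down (value of joint valve above 1.45 rad and value of joint guard_angle below 0.1 rad), for 0.2 s.
2. the guard is lifted clear by its bar (value of joint guard_angle above 0.3 rad and contact force between the fingers and guard_bar above 0.5 N), for 0.1 s.
At the end, for the whole second after the job is handed in: The valve lever is across the pipe (at least 1.45 rad of 1.571) and the fingers still hold the guard by its bar (more than 1 N on the bar), at rest, 50 degrees open within 8 degrees (0.733 to 1.013 rad); none of the loose things props it (value of joint guard_angle between 0.733 and 1.013 rad and velocity of joint guard_angle between -0.1 and 0.1 rad/s and contact force between the fingers and guard_bar above 1 N and value of joint valve above 1.45 rad and contact force between guard and screwdriver below 0.1 N and contact force between guard and glue_jar below 0.1 N and contact force between guard and tape_2 below 0.1 N); the arm keeps its last pose, push and grip.
It fails at once if the guard is lifted before the air is fully shut off, or the air is turned on again under the open guard (value of joint guard_angle above 0.12 rad and value of joint valve below 1.35 rad).
It fails at once if the guard is let drop (it falls faster than 1.5 rad/s) (velocity of joint guard_angle below -1.5 rad/s).
It fails at once if the screwdriver is shifted more than 30 mm (distance of screwdriver from where it was at the start of the episode above 0.03 m).
It fails at once if the glue jar is shifted more than 30 mm (distance of glue_jar from where it was at the start of the episode above 0.03 m).
It fails at once if the tape roll is shifted more than 30 mm (distance of tape_2 from where it was at the start of the episode above 0.03 m).
It also fails if it takes over 54 s, if anything falls off the work surface, if the arm or the gripper's body presses on something with over 40 N, if the wrist force passes 120 N, or if a joint passes its speed limit or range.

## Working session

There is one attempt and no reset: what is moved stays moved. The work goes in short steps, Python scripts to look and compute and a tool call to move; the robot and the scene stay as the last step left them, time stands still between calls to the robot, and variables do not carry over. Pictures are saved under pics/ and viewed, at most 10 in all, crops included, and the job is handed in when it is done.

Besides the shell and the picture viewer there is one more tool, called after ">>>" by a JSON object that holds its "method" and its "body". send_rows: Moves the arm, as the interface text tells. Scaled input: -1 to 1 covers 0.5 m each way for a shift and 0.5 rad each way for a turn. Its arguments: {"type":"object","properties":{"deltas":{"type":"array","items":{"type":"array"}},"grip":{"type":"number"},"grip_force":{"type":"number"}},"required":["deltas"]}

```bash
mkdir -p pics; python3 - <<'E'
from workcell import *
import cv2,numpy as np
s=state();print(s)
for n in ["scene","top"]:
    f=grab_frame(n);cv2.imwrite(f"pics/{n}0.png",f[:,:,::-1])
    c=calibration(n);print(n,c)
    for l in ["valve","guard_bar","guard","punch","screwdriver","glue_jar","tape_2"]:
        try:
            for r in trace(n,l)[:2]:
                ys,xs=np.nonzero(r["pixels"]);
                print(n,l,round(r["p"],2),r["bbox"],xs.mean().round(1),ys.mean().round(1),len(xs))
        except Exception as e: print(l,e)
E
```

```text
{'time_s': 0.0, 'qpos': array([ 6.62336918e+01,  1.83534065e+01,  8.97061249e+01, -1.02528719e-03,
        7.20422544e+01, -1.14465240e+00]), 'qvel': array([ 0.01621525, -0.01429459,  0.00651147, -0.01585386, -0.02883357,
        0.11929292]), 'effort': array([ 1.10905567e-03, -4.12469959e+01, -2.31975263e+01,  7.29835778e-02,
        4.57221991e-02, -1.31688525e-04]), 'ee_pos': array([220.94969043, 530.27928725, 191.60450765]), 'ee_rot': array([-1.79898215e+02, -1.05875428e-03,  1.57378660e+02]), 'force': array([ 0.30293576, -1.06415529,  0.5384503 ]), 'torque': array([ 0.03599901, -0.02991024,  0.05041117]), 'gripper_force': 0.0, 'gripper_width': 90.9413765344317}
scene {'mtx': array([[415.43406459,   0.        , 325.56305283],
       [  0.        , 415.43406459, 204.10066697],
       [  0.        ,   0.        ,   1.        ]]), 'R': array([[ 0.69108323, -0.72266077, -0.01286016],
       [-0.47998644, -0.44556471, -0.75570173],
       [ 0.54038596,  0.52842549, -0.65478967]]), 't': array([-368.13142907,  317.29199477,  827.82662985])}
scene valve 0.47 [340.8, 205.3, 31.8, 20.0] 35
[... 750 characters left out ...]
99480404,  0.01463704, -0.10075057],
       [ 0.10054869, -0.01393102, -0.9948346 ]]), 't': array([  10.06026939,  549.21676602, 1129.45203922])}
top guard_bar 0.65 [263.5, 218.6, 45.2, 11.6] 285.0 224.3 228
top guard 0.66 [246.4, 137.3, 103.0, 90.3] 290.9 178.3 6253
top punch 0.72 [348.2, 173.3, 9.6, 44.5] 352.5 197.3 299
top punch 0.69 [246.9, 128.3, 131.7, 103.9] 311.1 182.9 11367
top screwdriver 0.86 [308.7, 229.3, 59.4, 31.0] 347.2 248.6 312
top screwdriver 0.21 [246.2, 128.9, 133.7, 101.9] 310.9 182.9 11502
top glue_jar 0.93 [215.9, 132.3, 26.1, 30.0] 227.9 146.8 511
top glue_jar 0.7 [247.0, 136.4, 101.7, 91.1] 290.4 178.4 6231
top tape_2 0.68 [396.6, 165.7, 37.6, 32.5] 416.1 183.0 598
```

View pics/top0.png

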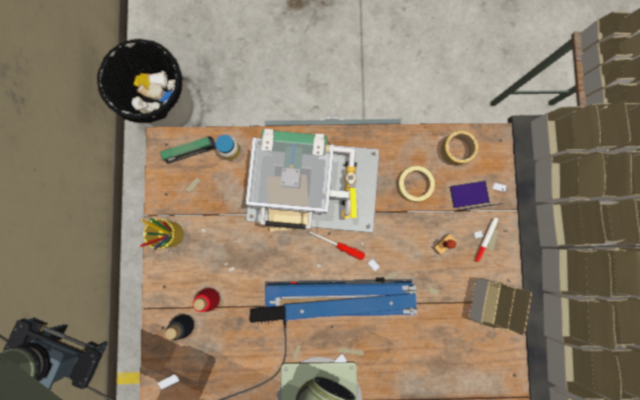

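View pics/scene0.png

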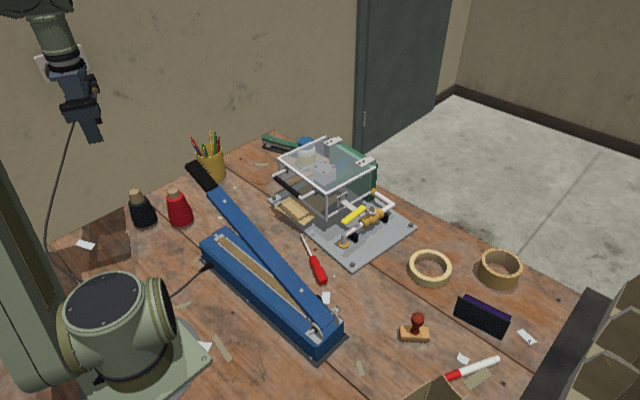

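The top picture shows the machine nearly aligned with world x (lever at about (352,200), bar at (288,225)). The screwdriver is in front at (340,245), the jar at (227,147) and the tape roll at (416,183). I'll zoom in to fit the pose.

```bash
python3 - <<'E'
import cv2,numpy as np
t=cv2.imread("pics/top0.png")[120:270,210:410]
s=cv2.imread("pics/scene0.png")[120:290,250:450]
cv2.imwrite("pics/crop1.png",cv2.resize(t,None,fx=4,fy=4,interpolation=cv2.INTER_CUBIC))
cv2.imwrite("pics/crop2.png",cv2.resize(s,None,fx=3.5,fy=3.5,interpolation=cv2.INTER_CUBIC))
E
```

```text
(no output)
```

View pics/crop1.png

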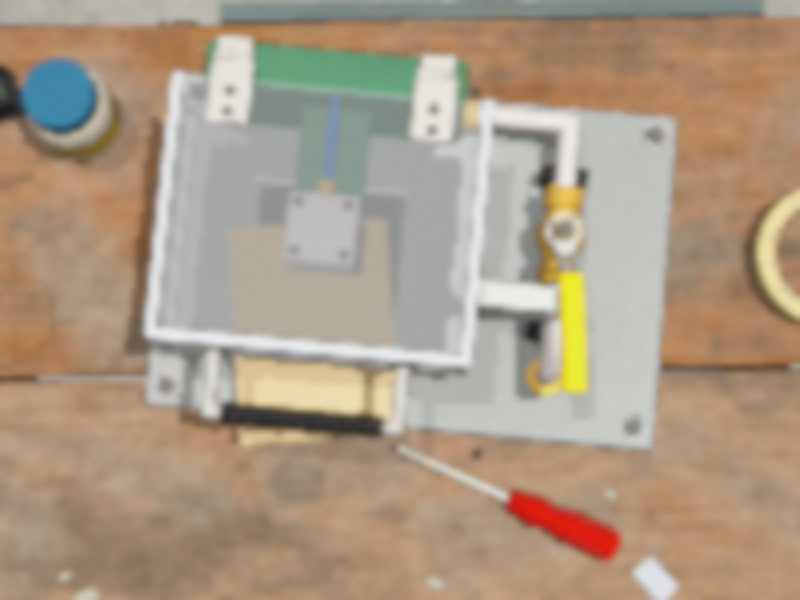

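View pics/crop2.png

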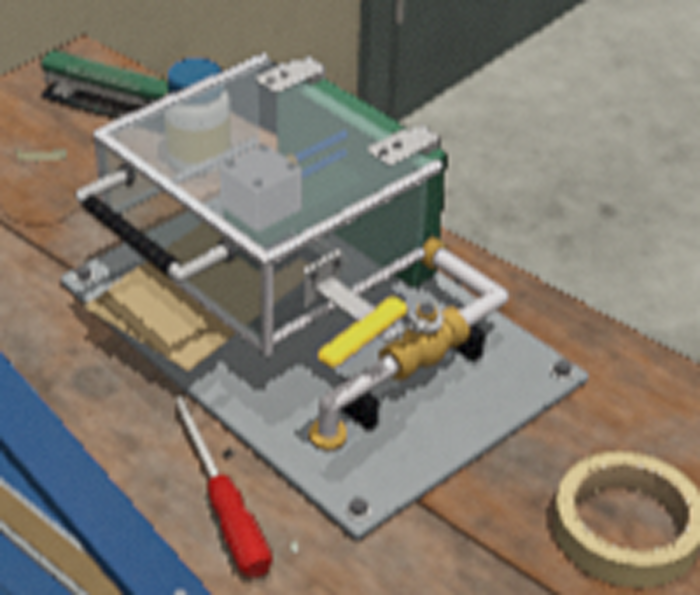

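```bash
cat > fit.py <<'E'
from workcell import *
import numpy as np
from scipy.optimize import least_squares
C={n:calibration(n) for n in("top","scene")}
def proj(n,X):
    c=C[n];p=c["mtx"]@(c["R"]@X+c["t"]);return p[:2]/p[2]
T=lambda u,v:np.array([210+u/4,120+v/4])-.4
S=lambda u,v:np.array([250+u/3.5,120+v/3.5])-.4
def pts(hx,v):
    L=lambda r:(20+r*-np.cos(v),-100+r*-np.sin(v),107)
    return {"rr":(120,-180,10),"rf":(-120,-180,10),"lf":(-120,180,10),"bl":(hx-225,112,128),"br":(hx-225,8,128),"st":(20,-100,111),"l0":L(32),"l1":L(112)}
O=[("top","rr",T(677,118)),("top","rf",T(650,447)),("top","lf",T(146,404)),("top","bl",T(222,413)),("top","br",T(383,424)),("top","st",T(562,230)),("top","l0",T(570,270)),("top","l1",T(576,392)),
("scene","rr",S(587,378)),("scene","rf",S(360,536)),("scene","lf",S(62,282)),("scene","bl",S(88,205)),("scene","br",S(172,268)),("scene","l1",S(325,358)),("scene","l0",S(402,303))]
def W(p,q):
    c,s=np.cos(p[2]),np.sin(p[2]);return np.array([p[0]+c*q[0]-s*q[1],p[1]+s*q[0]+c*q[1],q[2]])
def res(p):
    P=pts(p[3]*1,p[4]);return np.concatenate([proj(n,W(p,P[k]))-o for n,k,o in O])
if __name__=="__main__":
    r=least_squares(res,[550,30,0,90,.0],x_scale=[10,10,.1,10,.1],loss="soft_l1")
    p=r.x;print(p.round(3),np.degrees(p[2]));
    for o,e in zip(O,res(p).reshape(-1,2)):print(o[0],o[1],e.round(1))
    for k,q in pts(p[3],p[4]).items():print(k,W(p,q).round(1))
    print("hinge",W(p,(p[3],60,140)))
    print("bar",W(p,(p[3]-225,60,128)))
E
python3 fit.py
```

```text
[ 5.94635e+02  7.05200e+00 -1.04000e-01  1.00434e+02  1.14000e-01] -5.953620150193922
top rr [ 0.1 -0.3]
top rf [0.7 0.8]
top lf [-0.7  0.3]
top bl [-0.3 -0.1]
top br [0.4 0.8]
top st [ 1.9 -2.1]
top l0 [0.2 0.2]
top l1 [-0.2  0.4]
scene rr [ 1.  -1.5]
scene rf [-0.5 -0.4]
scene lf [-1.1 -1.6]
scene bl [ 0. -1.]
scene br [0.6 0.5]
scene l1 [0.1 0.5]
scene l0 [-0.3 -0.4]
rr [ 695.3 -184.4   10. ]
rf [ 456.6 -159.5   10. ]
lf [494.  198.5  10. ]
bl [482.4 131.4 128. ]
br [471.6  27.9 128. ]
st [604.2 -94.5 111. ]
l0 [572.2 -94.8 107. ]
l1 [492.2 -95.6 107. ]
hinge [700.75038083  56.3114998  140.        ]
bar [476.96398958  79.64926085 128.        ]
```

The fit is good to about 1 px: stem (604,-94.5), bar (477,80), machine yaw -6°, lever at about 0.11 rad. I'll push the lever with closed fingers inserted between lever and guard. Travel there comes first.

>>> {"method": "send_rows", "body": {"deltas": [[[0,0,-0.08],[0,0,0]],[[-0.07,-0.06,0],[0,0,0]],[[-0.07,-0.06,0],[0,0,0]],[[-0.07,-0.06,0],[0,0,0]],[[-0.07,-0.06,0],[0,0,0]],[[-0.07,-0.06,0],[0,0,0]],[[-0.07,-0.06,0],[0,0,0]],[[-0.07,-0.06,0],[0,0,0]],[[-0.07,-0.06,0],[0,0,0]],[[-0.07,-0.06,0],[0,0,0]]], "grip": 1, "grip_force": 20}}

```text
time_s: 1.8
ee_pos: [408.6, 158.7, 232.8]
ee_rot: [180.0, 0.0, 157.4]
force: [0.4, 0.7, 0.5]
gripper_width: 14.1
gripper_force: 0.0
```

>>> {"method": "send_rows", "body": {"deltas": [[[-0.07,-0.06,0],[0,0,0]],[[-0.07,-0.06,0],[0,0,0]],[[-0.07,-0.06,0],[0,0,0]],[[-0.07,-0.06,0],[0,0,0]],[[0,0,0],[0,0,0.3]],[[0,0,0],[0,0,0.3]],[[0,0,0],[0,0,0.3]],[[0,0,0],[0,0,0.3]],[[0,0,0],[0,0,0.3]],[[0,0,0],[0,0,0.3]]]}}

```text
time_s: 2.8
ee_pos: [491.1, -4.3, 232.5]
ee_rot: [180.0, -0.0, 105.5]
force: [0.5, -0.6, 0.1]
gripper_width: 0.2
gripper_force: 0.0
```

>>> {"method": "send_rows", "body": {"deltas": [[[0,0,0],[0,0,0.3]],[[0,0,0],[0,0,0.3]],[[0,0,0],[0,0,0.3]],[[0,0,0],[0,0,0.3]],[[0,0,0],[0,0,0.3]],[[0,0,0],[0,0,0.3]],[[0,0,0],[0,0,0.3]],[[0,0,0],[0,0,0.3]],[[0,0,0],[0,0,0.3]],[[0,0,0],[0,0,0.3]]]}}

```text
time_s: 3.8
ee_pos: [491.1, -4.2, 232.5]
ee_rot: [-180.0, -0.0, 19.5]
force: [-0.8, 0.4, 0.1]
gripper_width: 0.4
gripper_force: 0.0
```

>>> {"method": "send_rows", "body": {"deltas": [[[0,0,0],[0,0,0.3]],[[0,0,0],[0,0,0.3]],[[0,0,0],[0,0,0]],[[0,0,0],[0,0,0]]]}}

```text
time_s: 4.2
ee_pos: [491.1, -4.2, 232.5]
ee_rot: [-180.0, -0.0, 2.9]
force: [-0.5, 0.6, 0.7]
gripper_width: 0.0
gripper_force: 0.0
```

>>> {"method": "send_rows", "body": {"deltas": [[[0.018,0.055,0],[0,0,0.08]],[[0.018,0.055,0],[0,0,0]],[[0,0,0.07],[0,0,0]],[[0,0,0.07],[0,0,0]],[[0,0,0],[0,0,0]],[[0,0,0],[0,0,0]]]}}

```text
time_s: 4.8
ee_pos: [510.8, -58.7, 162.9]
ee_rot: [-180.0, 0.0, 0.5]
force: [0.3, -0.0, 0.5]
gripper_width: 0.7
gripper_force: 0.0
```

```bash
python3 - <<'E'
from workcell import *
import cv2
f=grab_frame("scene")[100:260,250:450]
cv2.imwrite("pics/s1.png",cv2.resize(f[:,:,::-1],None,fx=3.5,fy=3.5,interpolation=cv2.INTER_CUBIC))
E
```

```text
(no output)
```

View pics/s1.png

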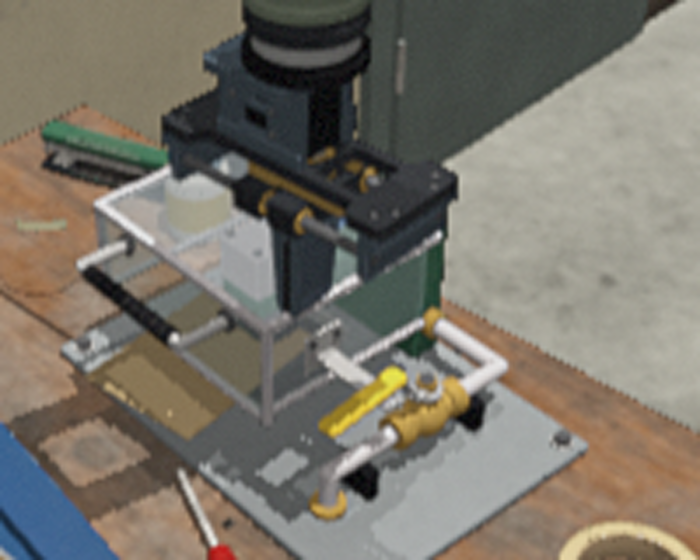

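The closed fingers hang over the gap between guard and lever, at about (300,300) in the crop. Next I descend.

>>> {"method": "send_rows", "body": {"deltas": [[[0,0,0.04],[0,0,0]],[[0,0,0.04],[0,0,0]],[[0,0,0.045],[0,0,0]],[[0,0,0],[0,0,0]],[[0,0,0],[0,0,0]]]}}

```text
time_s: 5.35
ee_pos: [512.0, -58.7, 101.7]
ee_rot: [180.0, -0.2, 0.4]
force: [0.4, 0.7, 0.7]
gripper_width: 0.8
gripper_force: 0.0
```

>>> {"method": "send_rows", "body": {"deltas": [[[0,0.026,0],[0,0,0]],[[-0.0044,0.026,0],[0,0,-0.28]],[[-0.0044,0.026,0],[0,0,-0.28]],[[-0.0044,0.026,0],[0,0,-0.28]],[[-0.0044,0.026,0],[0,0,-0.28]],[[-0.0044,0.026,0],[0,0,-0.28]]]}}

```text
time_s: 5.95
ee_pos: [519.3, -137.7, 101.7]
ee_rot: [179.8, -0.1, 40.8]
force: [0.5, 0.5, 0.6]
gripper_width: 0.6
gripper_force: 0.0
```

>>> {"method": "send_rows", "body": {"deltas": [[[-0.0044,0.026,0],[0,0,-0.28]],[[-0.0044,0.026,0],[0,0,-0.28]],[[-0.0044,0.026,0],[0,0,-0.28]],[[0,0,0],[0,0,0]],[[0,0,0],[0,0,0]]]}}

```text
time_s: 6.45
ee_pos: [543.2, -167.0, 100.8]
ee_rot: [179.9, -0.0, 64.4]
force: [-0.4, 0.1, 0.1]
gripper_width: 0.6
gripper_force: 0.0
```

>>> {"method": "send_rows", "body": {"deltas": [[[-0.0044,0.026,0],[0,0,-0.28]],[[-0.0044,0.026,0],[0,0,-0.28]],[[0,0.012,0],[0,0,-0.12]],[[0,0,0],[0,0,0]],[[0,0,0],[0,0,0]]]}}

```text
time_s: 6.95
ee_pos: [571.0, -180.6, 100.1]
ee_rot: [-180.0, -0.0, 83.9]
force: [0.6, 0.2, 0.1]
gripper_width: 0.5
gripper_force: 0.0
```

```bash
python3 - <<'E'
from workcell import *
import cv2
print(state()["force"])
f=grab_frame("scene")[100:260,250:450]
cv2.imwrite("pics/s2.png",cv2.resize(f[:,:,::-1],None,fx=3.5,fy=3.5,interpolation=cv2.INTER_CUBIC))
E
```

```text
[0.55390209 0.16289871 0.13110092]
```

View pics/s2.png

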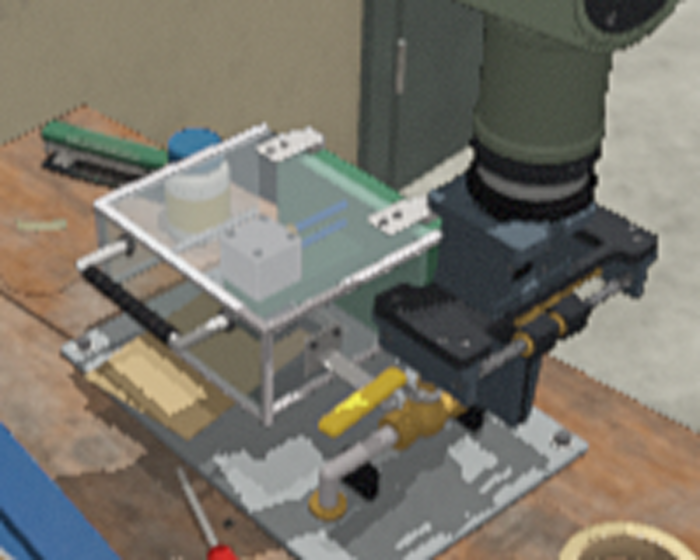

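The lever still lies along the pipe, from (320,425) to (405,375) in the crop, so the fingers passed it without contact. I'll compare the projected fingertip with the picture.

```bash
python3 - <<'E'
from fit import *
import cv2
s=state();print(s["ee_pos"],s["time_s"],s["qpos"])
def cr(X):u=proj("scene",np.array(X,float));return ((u-[250,100])*3.5).round(0)
e=s["ee_pos"]
for dz in(-14,0,40):print(dz,cr(e+[0,0,dz]))
print("l1",cr([492,-95.6,107]),cr([572,-94.8,107]))
f=grab_frame("top");cv2.imwrite("pics/t2.png",cv2.resize(f[120:260,230:430,::-1],None,fx=4,fy=4,interpolation=cv2.INTER_CUBIC))
print(trace("top","valve")[:1] and trace("top","valve")[0]["bbox"])
print([(proj("top",np.array(X))-[230,120])*4 for X in ([571,-181,86],[492,-95.6,107],[603,-200,107.])])
E
```

```text
[ 570.87648731 -180.60529943  100.12941711] 7.0 [-1.86609205e+01  2.44353294e+01  9.41744931e+01  9.29933682e-03
  6.14179020e+01 -1.26045191e+01]
-14 [495. 451.]
0 [496. 436.]
40 [502. 392.]
l1 [324. 428.] [399. 370.]
[349.6, 177.6, 7.2, 38.8]
[array([615.40058558, 273.37171405]), array([493.5845258 , 392.13006395]), array([648.41634167, 220.40462505])]
```

View pics/t2.png

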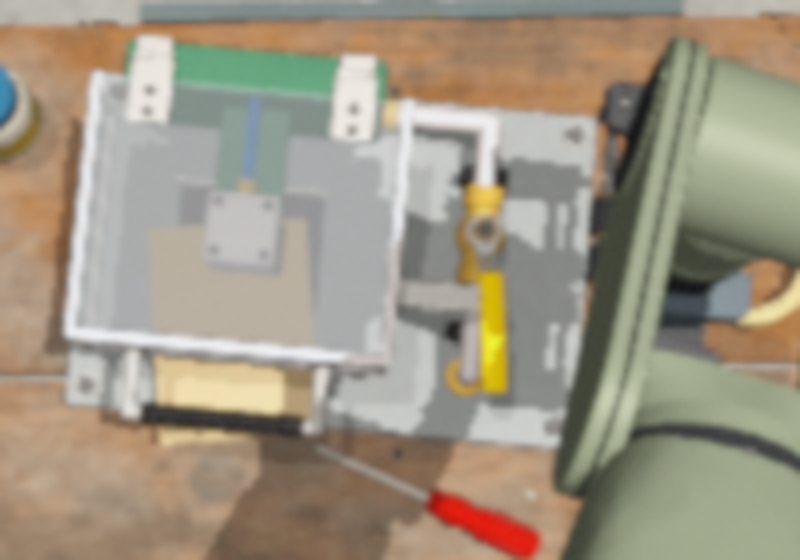

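```bash
python3 - <<'E'
from fit import *
import cv2
def box(im,e,yaw,col):
    c,s=np.cos(np.radians(yaw)),np.sin(np.radians(yaw))
    tx=np.array([c,s,0]);ty=np.array([s,-c,0])
    for z in(-14,26):
        P=[e+a*16*tx+b*13.5*ty+[0,0,z] for a,b in((1,1),(1,-1),(-1,-1),(-1,1))]
        q=np.array([(proj("scene",p)-[250,100])*3.5 for p in P]).round().astype(int)
        cv2.polylines(im,[q],True,col,1)
a=cv2.imread("pics/s1.png");b=cv2.imread("pics/s2.png")
box(a,np.array([511,-58.7,162.9]),.5,(0,0,255));box(b,np.array([571,-180.6,100.1]),84,(0,0,255))
A=a[180:460,200:460];B=b[250:530,380:640]
cv2.imwrite("pics/cmp.png",cv2.resize(np.hstack([A,B]),None,fx=1.5,fy=1.5))
E
```

```text
(no output)
```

View pics/cmp.png

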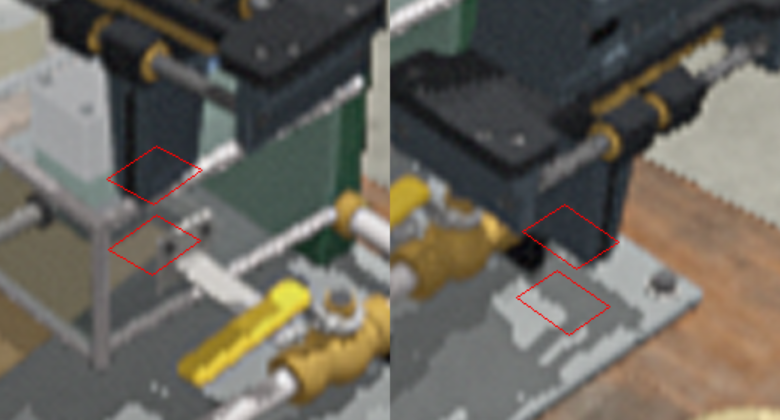

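The fingers render about 30–40 mm higher than the stated TCP, which fits the missed contact. I'll check the arm's reported pose against the wrist camera.

>>> {"method": "send_rows", "body": {"deltas": [[[0,0,-0.08],[0,0,0]],[[0,0,-0.08],[0,0,0]],[[0,0,-0.08],[0,0,0]],[[0.08,0,0],[0,0,0]],[[0.08,0,0],[0,0,0]],[[0,-0.08,0],[0,0,0]],[[0,0,0],[0,0,0]],[[0,0,0],[0,0,0]]]}}

```text
time_s: 7.95
ee_pos: [539.6, -97.1, 220.4]
ee_rot: [179.9, 0.0, 84.0]
force: [-0.7, -0.8, -0.9]
gripper_width: 0.5
gripper_force: 0.0
```

```bash
cat > wr.py <<'E'
from fit import *
import cv2
P0=np.array([594.635,7.052,-.1039,100.43,.114])
def wproj(c,X):
    x=c["R"]@X+c["t"];r=np.hypot(x[0],x[1]);th=np.arctan2(r,x[2]);m=c["mtx"]
    return np.array([m[0,2]+m[0,0]*th*x[0]/r,m[1,2]+m[1,1]*th*x[1]/r])
E
python3 - <<'E'
from wr import *
s=state();print(s["ee_pos"],s["ee_rot"])
c=calibration("wrist");f=grab_frame("wrist")[:,:,::-1].copy()
print("cam pos",-c["R"].T@c["t"],c["mtx"])
cv2.imwrite("pics/w_raw.png",f)
for k,q in pts(P0[3],P0[4]).items():
    u=wproj(c,W(P0,q));print(k,u.round(0));cv2.circle(f,tuple(u.round().astype(int).tolist()),3,(255,0,255),1)
for d in((0,0,-14),(0,0,0)):
    u=wproj(c,s["ee_pos"]+np.array(d));print("tcp",d,u.round(0));cv2.circle(f,tuple(u.round().astype(int).tolist()),3,(0,0,255),1)
cv2.imwrite("pics/w1.png",f)
E
```

```text
[539.61477279 -97.06625974 220.40769522] [1.79942782e+02 7.53259831e-03 8.40346520e+01]
cam pos [547.10156308 -24.05542273 413.18978702] [[309.70691629   0.         319.64487722]
 [  0.         309.70691629 195.946522  ]
 [  0.           0.           1.        ]]
rr [433. 219.]
rf [265. 219.]
lf [263. -37.]
bl [236. -30.]
br [233.  69.]
st [383. 178.]
l0 [351. 181.]
l1 [273. 190.]
tcp (0, 0, -14) [320. 219.]
tcp (0, 0, 0) [320. 226.]
```

View pics/w1.png

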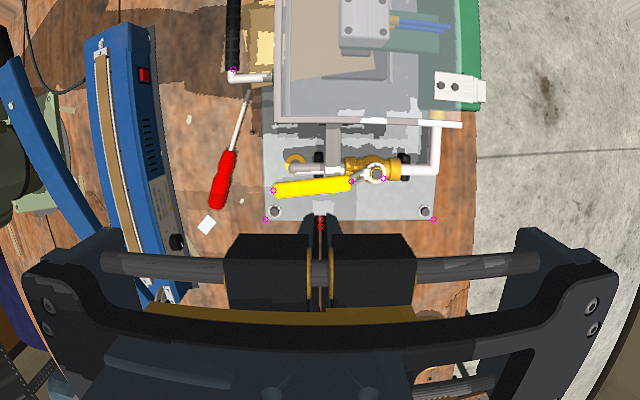

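The wrist projections match the machine, so the arm pose and the fit agree. Both cameras do suggest that the tips stand higher than told. I'll test by touch, lowering gently onto the top of the lever sleeve (z 109.5).

>>> {"method": "send_rows", "body": {"deltas": [[[0,-0.05,0],[0,0,0]],[[0,0,0.06],[0,0,0]],[[0,0,0.06],[0,0,0]],[[0,0,0.06],[0,0,0]],[[0,0,0],[0,0,0]],[[0,0,0],[0,0,0]]]}}

```text
time_s: 8.6
ee_pos: [516.2, -95.2, 130.3]
ee_rot: [180.0, -0.0, 84.0]
force: [-0.3, -0.1, 0.8]
gripper_width: 0.5
gripper_force: 0.0
```

>>> {"method": "send_rows", "body": {"deltas": [[[0,0,0.004],[0,0,0]],[[0,0,0.004],[0,0,0]],[[0,0,0.004],[0,0,0]],[[0,0,0],[0,0,0]]]}}

```text
time_s: 9.0
ee_pos: [515.3, -94.7, 124.2]
ee_rot: [180.0, -0.0, 84.0]
force: [0.5, -0.2, 0.6]
gripper_width: 0.5
gripper_force: 0.0
```

>>> {"method": "send_rows", "body": {"deltas": [[[0,0,0.004],[0,0,0]],[[0,0,0.004],[0,0,0]],[[0,0,0],[0,0,0]]]}}

```text
time_s: 9.3
ee_pos: [514.9, -94.6, 119.6]
ee_rot: [-180.0, -0.0, 84.0]
force: [0.7, 0.2, 0.3]
gripper_width: 0.3
gripper_force: 0.0
```

>>> {"method": "send_rows", "body": {"deltas": [[[0,0,0.004],[0,0,0]],[[0,0,0.004],[0,0,0]],[[0,0,0.004],[0,0,0]],[[0,0,0],[0,0,0]]]}}

```text
time_s: 9.7
ee_pos: [514.9, -94.6, 113.6]
ee_rot: [-180.0, -0.0, 84.0]
force: [0.7, 0.2, 0.8]
gripper_width: 0.8
gripper_force: 0.0
```

>>> {"method": "send_rows", "body": {"deltas": [[[0,0,0.004],[0,0,0]],[[0,0,0.004],[0,0,0]],[[0,0,0.004],[0,0,0]],[[0,0,0],[0,0,0]]]}}

```text
time_s: 10.1
ee_pos: [515.0, -94.6, 107.6]
ee_rot: [-180.0, -0.0, 84.0]
force: [0.3, -0.3, -0.1]
gripper_width: 0.3
gripper_force: 0.0
```

>>> {"method": "send_rows", "body": {"deltas": [[[0,0,0.004],[0,0,0]],[[0,0,0.004],[0,0,0]],[[0,0,0.004],[0,0,0]],[[0,0,0],[0,0,0]]]}}

```text
time_s: 10.5
ee_pos: [515.0, -94.6, 101.6]
ee_rot: [-180.0, -0.0, 84.0]
force: [-0.4, -0.3, 1.3]
gripper_width: 0.7
gripper_force: 0.0
```

>>> {"method": "send_rows", "body": {"deltas": [[[0,0,0.004],[0,0,0]],[[0,0,0.004],[0,0,0]],[[0,0,0],[0,0,0]]]}}

```text
time_s: 10.8
ee_pos: [515.0, -94.6, 97.6]
ee_rot: [-180.0, -0.0, 84.0]
force: [-0.5, 0.8, -0.3]
gripper_width: 0.7
gripper_force: 0.0
```

```bash
python3 - <<'E'
from fit import *
import cv2
s=state();e=s["ee_pos"];print(e,s["force"])
f=grab_frame("scene")
hsv=cv2.cvtColor(f,cv2.COLOR_RGB2HSV)
u0=proj("scene",e+[0,0,60]);print("p",[proj("scene",e+[0,0,z]).round(1) for z in(-14,0,20,40,60)])
# column profile along the projected tool axis
for z in range(60,-30,-4):
    u=proj("scene",e+[0,0,float(z)]);x,y=u.round().astype(int);print(z,(x,y),f[y,x].tolist(),end=" ; ")
m=(hsv[...,0]>22)&(hsv[...,0]<33)&(hsv[...,1]>180)&(hsv[...,2]>120)
ys,xs=np.nonzero(m[190:240,330:385]);print("\nyellow",xs.min()+330,xs.max()+330,ys.min()+190,ys.max()+190,len(xs))
E
```

```text
[514.97209485 -94.62311118  97.61992304] [-0.46417486  0.75795596 -0.27110535]
p [array([348.4, 224.5]), array([348.5, 220.2]), array([348.7, 214. ]), array([348.9, 207.7]), array([349.2, 201.1])]
60 (np.int64(349), np.int64(201)) [46, 50, 57] ; 56 (np.int64(349), np.int64(202)) [40, 46, 54] ; 52 (np.int64(349), np.int64(204)) [44, 50, 56] ; 48 (np.int64(349), np.int64(205)) [44, 50, 55] ; 44 (np.int64(349), np.int64(206)) [41, 48, 55] ; 40 (np.int64(349), np.int64(208)) [42, 49, 56] ; 36 (np.int64(349), np.int64(209)) [46, 52, 56] ; 32 (np.int64(349), np.int64(210)) [42, 50, 56] ; 28 (np.int64(349), np.int64(211)) [45, 50, 56] ; 24 (np.int64(349), np.int64(213)) [44, 52, 56] ; 20 (np.int64(349), np.int64(214)) [40, 48, 57] ; 16 (np.int64(349), np.int64(215)) [45, 47, 50] ; 12 (np.int64(349), np.int64(217)) [144, 121, 40] ; 8 (np.int64(349), np.int64(218)) [154, 130, 37] ; 4 (np.int64(349), np.int64(219)) [153, 128, 36] ; 0 (np.int64(349), np.int64(220)) [150, 126, 36] ; -4 (np.int64(349), np.int64(221)) [136, 113, 40] ; -8 (np.int64(348), np.int64(223)) [139, 137, 130] ; -12 (np.int64(348), np.int64(224)) [154, 159, 161] ; -16 (np.int64(348), np.int64(225)) [157, 161, 162] ; -20 (np.int64(348), np.int64(226)) [156, 160, 160] ; -24 (np.int64(348), np.int64(227)) [126, 129, 129] ; -28 (np.int64(348), np.int64(229)) [127, 122, 123] ; 
yellow 342 365 206 223 79
```

The fingertips really are about 20 mm above the reported TCP. I keep lowering until they touch.

>>> {"method": "send_rows", "body": {"deltas": [[[0,0,0.004],[0,0,0]],[[0,0,0.004],[0,0,0]],[[0,0,0],[0,0,0]]]}}

```text
time_s: 11.15
ee_pos: [515.0, -94.6, 93.6]
ee_rot: [-180.0, -0.0, 84.0]
force: [0.0, -0.3, -0.0]
gripper_width: 0.4
gripper_force: 0.0
```

>>> {"method": "send_rows", "body": {"deltas": [[[0,0,0.004],[0,0,0]],[[0,0,0.004],[0,0,0]],[[0,0,0],[0,0,0]]]}}

```text
time_s: 11.45
ee_pos: [514.9, -94.6, 89.6]
ee_rot: [-180.0, -0.0, 84.0]
force: [0.2, -0.3, -0.5]
gripper_width: 0.4
gripper_force: 0.0
```

>>> {"method": "send_rows", "body": {"deltas": [[[0,0,0.004],[0,0,0]],[[0,0,0],[0,0,0]]]}}

```text
time_s: 11.65
ee_pos: [515.3, -94.7, 88.6]
ee_rot: [180.0, -0.0, 84.0]
force: [-2.2, -0.9, 5.0]
gripper_width: 0.4
gripper_force: 2.2
```

>>> {"method": "send_rows", "body": {"deltas": [[[0,0,0.004],[0,0,0]],[[0,0,0],[0,0,0]]]}}

```text
time_s: 11.85
ee_pos: [515.3, -94.7, 88.3]
ee_rot: [179.9, 0.0, 84.0]
force: [-4.7, 1.1, 15.2]
gripper_width: 0.3
gripper_force: 7.6
```

Contact comes at a reported z of 88.6, so the tips are 35 mm short of the stated position. From here I command z 35 mm lower and redo the lever push.

>>> {"method": "send_rows", "body": {"deltas": [[[0,0,-0.06],[0,0,0]],[[0,0,-0.06],[0,0,0]],[[0,0,0],[0,0,0.29]],[[0,0,0],[0,0,0.29]],[[0,0,0],[0,0,0.29]],[[0,0,0],[0,0,0.29]],[[0,0,0],[0,0,0.29]],[[0,0,0],[0,0,0.29]],[[0,0,0],[0,0,0.29]],[[0,0,0],[0,0,0.29]]]}}

```text
time_s: 12.85
ee_pos: [515.2, -94.7, 145.9]
ee_rot: [-180.0, -0.0, 17.2]
force: [-0.0, -0.0, -0.2]
gripper_width: 0.3
gripper_force: 0.0
```

>>> {"method": "send_rows", "body": {"deltas": [[[0,0,0],[0,0,0.29]],[[0,0,0],[0,0,0.29]],[[0,-0.07,0],[0,0,0]],[[0,0,0],[0,0,0]],[[0,0,0],[0,0,0]]]}}

```text
time_s: 13.35
ee_pos: [514.6, -59.5, 145.9]
ee_rot: [180.0, -0.0, 1.1]
force: [-0.6, -0.1, 0.1]
gripper_width: 0.5
gripper_force: 0.0
```

>>> {"method": "send_rows", "body": {"deltas": [[[-0.006,0,0.05],[0,0,0]],[[0,0,0.03],[0,0,0]],[[0,0,0.01],[0,0,0]],[[0,0,0.01],[0,0,0]],[[0,0,0],[0,0,0]]]}}

```text
time_s: 13.85
ee_pos: [511.7, -60.1, 95.9]
ee_rot: [-180.0, 0.0, 0.9]
force: [-0.5, 1.3, -0.3]
gripper_width: 0.4
gripper_force: 0.0
```

>>> {"method": "send_rows", "body": {"deltas": [[[0,0,0.02],[0,0,0]],[[0,0,0.02],[0,0,0]],[[0,0,0.02],[0,0,0]],[[0,0,0],[0,0,0]],[[0,0,0],[0,0,0]]]}}

```text
time_s: 14.35
ee_pos: [511.4, -59.7, 65.5]
ee_rot: [-180.0, 0.0, 1.0]
force: [-0.9, 0.6, -0.5]
gripper_width: 0.0
gripper_force: 0.0
```

Clear descent. Next is the push arc about the stem.

>>> {"method": "send_rows", "body": {"deltas": [[[0,0.025,0],[0,0,0]],[[-0.0044,0.026,0],[0,0,-0.28]],[[-0.0044,0.026,0],[0,0,-0.28]],[[-0.0044,0.026,0],[0,0,-0.28]]]}}

```text
time_s: 14.75
ee_pos: [511.4, -112.4, 66.4]
ee_rot: [-180.0, -0.0, 25.3]
force: [0.4, 1.1, -0.1]
gripper_width: 0.5
gripper_force: 0.7
```

>>> {"method": "send_rows", "body": {"deltas": [[[-0.0044,0.026,0],[0,0,-0.28]],[[-0.0044,0.026,0],[0,0,-0.28]],[[-0.0044,0.026,0],[0,0,-0.28]],[[-0.0044,0.026,0],[0,0,-0.28]],[[-0.0044,0.026,0],[0,0,-0.28]]]}}

```text
time_s: 15.25
ee_pos: [544.7, -168.0, 66.3]
ee_rot: [-180.0, 0.0, 65.4]
force: [-1.5, 1.0, -0.3]
gripper_width: 0.7
gripper_force: 0.8
```

>>> {"method": "send_rows", "body": {"deltas": [[[-0.0044,0.026,0],[0,0,-0.28]],[[-0.0044,0.026,0],[0,0,-0.28]],[[0,0,0],[0,0,0]],[[0,0,0],[0,0,0]]]}}

```text
time_s: 15.65
ee_pos: [567.6, -180.5, 66.0]
ee_rot: [180.0, -0.0, 81.0]
force: [-0.3, -0.3, -0.7]
gripper_width: 0.3
gripper_force: 0.0
```

>>> {"method": "send_rows", "body": {"deltas": [[[0,0.01,0],[0,0,-0.1]],[[0,0.004,0],[0,0,0]],[[0,0,0],[0,0,0]]]}}

```text
time_s: 15.95
ee_pos: [574.3, -181.0, 66.0]
ee_rot: [-180.0, 0.0, 83.9]
force: [-1.0, -0.4, -0.7]
gripper_width: 0.3
gripper_force: 0.4
```

>>> {"method": "send_rows", "body": {"deltas": [[[0,0.004,0],[0,0,0]],[[0,0,0],[0,0,0]]]}}

```text
time_s: 16.15
ee_pos: [574.8, -181.0, 65.9]
ee_rot: [-179.8, -0.0, 84.0]
force: [-5.0, -0.3, 3.5]
gripper_width: 0.4
gripper_force: 2.6
```

End stop felt. I'll back off, rise and check the lever numerically in the scene picture.

>>> {"method": "send_rows", "body": {"deltas": [[[0,0.004,0],[0,0,0]],[[0,0,0],[0,0,0]],[[0,0,0],[0,0,0]],[[0,-0.016,0],[0,0,0]],[[0,0,-0.06],[0,0,0]],[[0,0,-0.09],[0,0,0]],[[0,0,-0.09],[0,0,0]],[[0,0,0],[0,0,0]],[[0,0,0],[0,0,0]]]}}

```text
time_s: 17.05
ee_pos: [571.5, -180.5, 187.2]
ee_rot: [179.8, 0.0, 84.0]
force: [-0.2, 0.6, 0.5]
gripper_width: 0.4
gripper_force: 0.0
```

```bash
python3 - <<'E'
from wr import *
s=state();print(s["ee_pos"],s["force"])
def yel(f):
    h=cv2.cvtColor(f,cv2.COLOR_RGB2HSV);return (h[...,0]>26)&(h[...,0]<34)&(h[...,1]>170)&(h[...,2]>110)
f=grab_frame("scene");cv2.imwrite("pics/s3.png",f[:,:,::-1]);c=calibration("wrist");w=grab_frame("wrist");cv2.imwrite("pics/w3.png",w[:,:,::-1])
for nm,im,pr in(("scene",f,lambda X:proj("scene",X)),("wrist",w,lambda X:wproj(c,X))):
    n,lab,st,cen=cv2.connectedComponentsWithStats(yel(im).astype(np.uint8))
    for i in np.argsort(-st[1:,4])[:3]+1:
        ys,xs=np.nonzero(lab==i);v=cv2.fitLine(np.c_[xs,ys].astype(np.float32),2,0,.01,.01).ravel()
        print(nm,st[i],cen[i].round(1),np.degrees(np.arctan2(v[1],v[0])).round(1))
    for va in(1.4,1.5,1.571):
        P=pts(P0[3],va);a,b=pr(W(P0,P["l0"])),pr(W(P0,P["l1"]));d=b-a;print(va,a.round(1),b.round(1),np.degrees(np.arctan2(d[1],d[0])).round(1))
E
```

```text
[ 571.51439012 -180.5271634   187.21034601] [-0.24222602  0.58664837  0.48516171]
scene [404 221   3   3   6] [405.  221.8] -56.3
scene [386 207   3   2   3] [387.  207.7] 28.2
scene [396 215   1   1   1] [396. 215.] 0.0
1.4 [379.9 206.7] [400.4 226.2] 43.5
1.5 [380.9 206.3] [404.1 224.3] 38.0
1.571 [381.6 205.9] [406.5 222.9] 34.3
wrist [337 181  18  40 550] [345.9 201.9] -83.0
wrist [346 138  10  20 121] [351.  149.5] -73.5
wrist [349 168   6   6  32] [351.2 170.2] -45.0
1.4 [341.5 131.9] [325.6 217.7] 100.5
1.5 [345.2 132.4] [337.5 219.1] 95.0
1.571 [347.7 132.5] [346.  219.3] 91.1
```

The lever reads about 1.57 rad, and contact force confirmed the end stop. Next I go to the bar with the gripper half open.

>>> {"method": "send_rows", "body": {"deltas": [[[0.07,-0.035,0],[0,0,0]],[[0.07,-0.035,0],[0,0,0]],[[0.07,-0.035,0],[0,0,0]],[[0.07,-0.035,0],[0,0,0]],[[0.07,-0.035,0],[0,0,0]],[[0.07,-0.035,0],[0,0,0]],[[0.07,-0.035,0],[0,0,0]],[[0,0,0],[0,0,0]],[[0,0,0],[0,0,0]]], "grip": 0.56}}

```text
time_s: 18.05
ee_pos: [473.5, 76.2, 184.7]
ee_rot: [-179.9, 0.1, 84.2]
force: [0.5, -0.9, -0.3]
gripper_width: 40.4
gripper_force: 0.0
```

```bash
python3 - <<'E'
from wr import *
s=state();print(s["ee_pos"],s["ee_rot"],s["gripper_width"])
c=calibration("wrist");w=grab_frame("wrist");f=w[:,:,::-1].copy()
for r in trace("wrist","guard_bar")[:2]:
    ys,xs=np.nonzero(r["pixels"]);print("bar",r["p"],r["bbox"],xs.mean(),ys.mean())
for k,q in pts(P0[3],1.571).items():
    u=wproj(c,W(P0,q));cv2.circle(f,tuple(u.round().astype(int).tolist()),3,(255,0,255),1);print(k,u.round(1))
for z in(0,35):print("tcp",wproj(c,s["ee_pos"]+np.array([0,0,z])).round(1))
cv2.imwrite("pics/w4.png",f)
E
```

```text
[473.51903386  76.20359003 184.68537575] [-1.79878799e+02  5.07781784e-02  8.41554962e+01] 40.351919809764766
bar 0.83 [313.0, 137.2, 19.4, 120.2] 322.6080550098232 196.2730844793713
bar 0.19 [308.9, 73.9, 260.5, 237.7] 432.44235022115 165.15176417370327
rr [471.4 320. ]
rf [324.6 330.1]
lf [326.7  71.1]
bl [323.7 135.2]
br [323.1 253.8]
st [446.5 326.5]
l0 [440.1 344.2]
l1 [427.4 385.3]
tcp [319.6 226. ]
tcp [319.4 248.3]
```

View pics/w4.png

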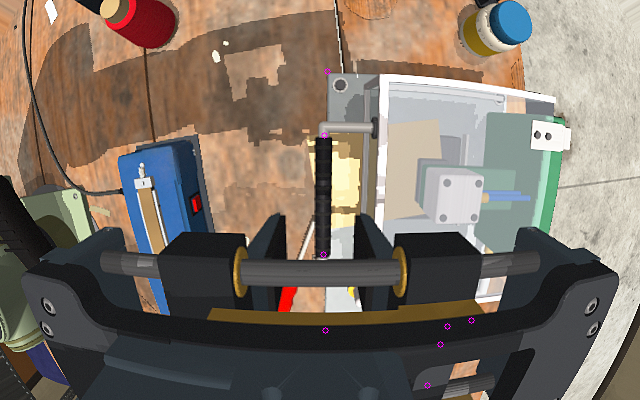

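The bar shows at column 323 between the open fingers, with its rear end at (323,137). I'll shift 3 mm, descend and pinch.

>>> {"method": "send_rows", "body": {"deltas": [[[0.006,0.006,0],[0,0,0]],[[0,0,0.06],[0,0,0]],[[0,0,0.05],[0,0,0]],[[0,0,0.03],[0,0,0]],[[0,0,0.02],[0,0,0]],[[0,0,0],[0,0,0]]]}}

```text
time_s: 18.75
ee_pos: [477.2, 77.8, 104.7]
ee_rot: [-179.9, 0.0, 84.0]
force: [-0.2, 0.3, 0.5]
gripper_width: 40.2
gripper_force: 0.0
```

>>> {"method": "send_rows", "body": {"deltas": [[[0,0,0.015],[0,0,0]],[[0,0,0.015],[0,0,0]],[[0,0,0],[0,0,0]],[[0,0,0],[0,0,0]]]}}

```text
time_s: 19.15
ee_pos: [477.7, 78.6, 91.1]
ee_rot: [180.0, -0.0, 84.0]
force: [-0.1, -0.2, 0.2]
gripper_width: 40.2
gripper_force: 0.0
```

>>> {"method": "send_rows", "body": {"deltas": [[[0,0,0.006],[0,0,0]],[[0,0,0],[0,0,0]],[[0,0,0],[0,0,0]],[[0,0,0],[0,0,0]],[[0,0,0],[0,0,0]],[[0,0,0],[0,0,0]]], "grip": 1, "grip_force": 25}}

```text
time_s: 19.75
ee_pos: [476.1, 78.7, 87.8]
ee_rot: [-179.8, -0.0, 84.0]
force: [-5.1, 1.2, 3.1]
gripper_width: 13.0
gripper_force: 25.0
```

Gripped at 13 mm with 25 N. I'll lift along the hinge arc slowly, checking on the way.

>>> {"method": "send_rows", "body": {"deltas": [[[0,0,-0.0197],[0,0,0]],[[0,0,-0.0197],[0,0,0]],[[0.0,0.0016,-0.0196],[0,0,0]],[[0.0,0.0016,-0.0196],[0,0,0]],[[0,0.0032,-0.0193],[0,0,0]],[[0,0.0032,-0.0193],[0,0,0]]]}}

```text
time_s: 20.35
ee_pos: [480.7, 78.2, 146.9]
ee_rot: [-179.8, -0.0, 84.0]
force: [-4.8, 1.3, -1.9]
gripper_width: 13.2
gripper_force: 25.0
```

>>> {"method": "send_rows", "body": {"deltas": [[[0,0.0049,-0.0191],[0,0,0]],[[0,0.0049,-0.0191],[0,0,0]],[[0,0.0065,-0.0185],[0,0,0]],[[0,0.0065,-0.0185],[0,0,0]],[[0,0,0],[0,0,0]]]}}

```text
time_s: 20.85
ee_pos: [492.7, 76.9, 185.7]
ee_rot: [-179.9, -0.0, 84.0]
force: [-5.8, 2.0, -0.5]
gripper_width: 13.4
gripper_force: 25.0
```

>>> {"method": "send_rows", "body": {"deltas": [[[0,0.0082,-0.0179],[0,0,0]],[[0,0.0082,-0.0179],[0,0,0]],[[0,0.0096,-0.0171],[0,0,0]],[[0,0.0096,-0.0171],[0,0,0]],[[0,0.0112,-0.0162],[0,0,0]],[[0,0.0112,-0.0162],[0,0,0]]]}}

```text
time_s: 21.45
ee_pos: [521.7, 73.8, 236.6]
ee_rot: [-179.9, -0.0, 84.0]
force: [-4.0, 1.7, -0.6]
gripper_width: 13.6
gripper_force: 25.0
```

>>> {"method": "send_rows", "body": {"deltas": [[[0,0.0124,-0.0152],[0,0,0]],[[0,0.0124,-0.0152],[0,0,0]],[[0,0.0138,-0.014],[0,0,0]],[[0,0.0138,-0.014],[0,0,0]],[[0,0,0],[0,0,0]],[[0,0,0],[0,0,0]],[[0,0,0],[0,0,0]],[[0,0,0],[0,0,0]]]}}

```text
time_s: 22.25
ee_pos: [548.3, 70.9, 265.7]
ee_rot: [180.0, 0.0, 84.0]
force: [-5.9, -0.3, 2.5]
gripper_width: 13.3
gripper_force: 25.0
```

```bash
python3 - <<'E'
from wr import *
s=state();e=s["ee_pos"];print(e,s["force"],s["gripper_force"],s["gripper_width"])
h=W(P0,(P0[3],60,140));d=e+[0,0,40]-h
a=np.cos(P0[2])*d[0]+np.sin(P0[2])*d[1]
print("angle",np.degrees(np.arctan2(d[2],-a))+3.05,np.hypot(a,d[2]))
f=grab_frame("scene")
for l in("guard","guard_bar","valve"):
    for r in trace("scene",l)[:1]:
        ys,xs=np.nonzero(r["pixels"]);print(l,r["p"],r["bbox"],xs.mean(),ys.mean())
print("barproj",proj("scene",e+[0,0,40]),"lever",[proj("scene",W(P0,pts(0,1.571)[k])) for k in("l0","l1")])
hv=cv2.cvtColor(f,cv2.COLOR_RGB2HSV);m=(hv[...,0]>26)&(hv[...,0]<34)&(hv[...,1]>170)&(hv[...,2]>110)
m=m[180:240,330:430];ys,xs=np.nonzero(m);v=cv2.fitLine(np.c_[xs,ys].astype(np.float32),2,0,.01,.01).ravel()
print("yellow",len(xs),xs.min()+330,xs.max()+330,ys.min()+180,ys.max()+180,np.degrees(np.arctan2(v[1],v[0])))
E
```

```text
[548.33624671  70.9272868  265.74946183] [-5.86234575 -0.32364864  2.54021936] 25.002446472644806 13.260394078547389
angle 50.32115286776545 225.6405386598631
guard 0.9 [274.3, 103.4, 102.5, 83.3] 326.53084688726864 145.23275378575434
guard_bar 0.53 [292.2, 104.7, 29.6, 19.6] 310.82278481012656 116.62025316455696
valve 0.79 [366.6, 206.9, 38.0, 19.4] 390.0179372197309 214.18385650224215
barproj [306.38888798 113.9807075 ] lever [array([381.59970581, 205.86552505]), array([406.48448066, 222.850957  ])]
yellow 19 382 406 207 223 36.05426
```

The guard is at 50.3° and held with 25 N. The lever lies at about 1.54 rad or more, and everything is at rest.

```bash
python3 -c "
from workcell import *
print(job_done())"
```

```text
the job is handed in; nothing more can be done
None
```

I shut the air off with the lever at its end stop (about 1.54 rad or more in the camera picture), then lifted the guard by its bar to about 50°. I handed the job in while the gripper held the bar with 25 N. The job only confirmed hand-in and gave no verdict. My first lever push missed because the fingertips sit about 35 mm higher than the stated tool position, so I corrected for that by touch.

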